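# Dispense the cross-shaped stirring bar from the tilting carousel

## Robot

A 6-joint arm with a two-finger parallel gripper is mounted at the origin on a cart in front of the work surface, level with it; the furniture and walls round the work are solid. World frame = base frame: x ahead of the robot, y to its left, z up, the work surface at z = 0. Lengths are in m, angles in rad, forces in N, time in s.
With the tool pointing down it reaches from about 0.325 to 0.85 m from the base axis. Payload 4.4 kg.
Tool frame: the origin (TCP) lies on the centre line of the jaws, within the pads' length; the fingertips stand 22 mm ahead of it and the grasp point (between the pads) lies 3 mm ahead of it; z points along the fingers, y is the line along which they close (so a half turn about z gives the same grasp; the last joint's range is limited). The gripper opens to 94 mm and grips with 3 to 60 N. Pads are 16 mm wide; open, the fingers measure 119 mm over their backs; the gripper's body (75 mm by 177 mm) begins 78 mm behind the grasp point.
Start: joints at [-1.45, 0.207, 1.542, -0, 1.393, -0.15], TCP at [0.154, -0.554, 0.227] pointing down, gripper open.
Joint ranges: [-2.73, 2.73], [-0.86, 2.22], [0.23, 2.46], [-1.11, 4.25], [0.08, 2.63], [-2.82, 2.82]. Speed limits (rad/s): [2.79, 2.79, 3.14, 3.14, 3.14, 3.14].

## Interface

Orientations are given as a unit quaternion [w, x, y, z].
In Python, from cell import sensors, imaging, r gives the robot as it stands.
- The arm moves only by the tool move_arm, never from a script. Its argument "increments" is a list of rows, each a list of 3 entries, a list of its own where there are three numbers: the shift along the tool's x, y, z in cm, then the turn, a rotation vector about the tool's x, y, z in rad, then the opening, from -1 (shut) to 1 (fully open), so that 0 is half open. In form: [[[tx, ty, tz], [ax, ay, az], gripper], ...]. A call has exactly 5 rows; each row shifts and turns the commanded pose from where the row before left it, along the tool's axes as they then stand; what a row does not reach is not made up. A row lasts 1/12 s, in which the tool goes at most 41.7 mm and 7.16 degrees, less where a joint would pass 70% of its speed; a pose out of reach is approached as far as the arm can. A call with a gripper value outside its range is refused whole. The fingers move at their own pace and stop on an object; "grip_force" is the grip in N (left out, the last holds). Time passes only in rows, so rows that do not move let the fingers close, or fill a call up. It gives the time, the measured TCP pose, the force, the opening and the grip force at its end, in the units of the state.
- sensors.sense(): the state, without advancing time (a new reading comes with each control period).
- imaging.camera(name): name is "scene" or "top"; returns a dict with "image" (384x512x3 uint8, red, green, blue), "fx", "fy", "cx", "cy" (pixels), "T" (4x4, takes a point from camera to world coordinates). Camera axes: x right, y down, z forward; pixel columns grow to the right and rows downward; lengths in m; the calibration is good to about 2 mm. A picture is of the moment at which its call begins. There is no depth.
- r.job_done(): hands the job in; it is judged then, once.
The state is a dict: "t": time; "qpos": joint angles; "joint_velocities": joint speeds; "joint_torque": joint torques, N m; "ee_pos": TCP position; "ee_rot": TCP orientation; "wrist_force": force on the tool from outside, world axes, zero at the start; "torque": the same for the moment, N m; "opening": finger opening in m; "grip_force": force on a finger pad.
Only numpy, scipy, OpenCV 4.12 (cv2) and the standard library are available. Lean on these libraries where they do the work, as an engineer would, in place of code of your own. Each camera call takes 0.05 s, during which the arm holds its last target. There are 200 camera calls.

## Task

Lay the catch tray flat, open side up, on the worktop under the spout of the carousel dispenser. Turn the carousel until the compartment with the cross-shaped stirring bar is at the spout, then tip the carousel by its lift bar so that the cross slides into the tray, and lower the carousel gently until it is level again. Leave the cross in the tray and the other two stirring bars in the carousel, and do not disturb the tape roll and the screwdriver.

Things in the scene. Friction and masses are not known exactly. Their poses are not given: they have to be found in the camera images.
- disp_c (a point): Carousel dispenser, fixed: aluminium base, hinged grey cradle, carousel. This point does not tip: on the carousel's axis, at the compartment floor, 107 mm above the worktop; z up, -x out of the spout, +x to the lift bar. A fixed collar (inner radius 90, 30 mm high) closes the compartments; its 100 mm opening at the spout is shut by a gate that a linkage swings up and out as the cradle tips. Hinge cheeks: x -113, y +-105, 104 high.
- carousel (a joint): Turn of the carousel in the cradle, rad, grows counter-clockwise from above; stops at +-6.2; held by friction (about 1.7 N at the post). Three dividers 24 mm high, 120 degrees apart, make three equal open compartments. At 0 a divider points out of the spout; each compartment's middle is 60 degrees from its dividers.
- post (a point): Black upright post for turning the carousel, 16 mm diameter. This point is 54 mm above the compartment floor, 55 mm from the axis; the post's top is 22 mm higher, the divider under it 30 mm lower. It stands on the divider that points out of the spout at joint carousel = 0; it may turn between the fingers while led round on its circle.
- cradle (a joint): Tip of the cradle about its hinge, rad: 0 level (its stop, where it rests by its weight), 1.05 fully tipped, the spout lowest. It falls back if let go. The gate lets the cross out between about 0.6 and 0.9.
- cradle_hinge (a point): Middle of the cradle's hinge axis, fixed: 100 mm from the carousel axis towards the spout, 95 mm above the worktop; the axis is level, along y of disp_c.
- lift_bar (a point): Middle of the black lift bar at the back of the cradle: a round bar 14 mm thick, 80 mm free between two arms, parallel to the hinge, 265 mm from it and 101 mm above the worktop when level, free above and below. It is lifted on an arc about the hinge (about 3 N) to tip the cradle; it may turn between the fingers.
- comp_a (a point): Middle of one compartment's floor, 50 mm from the carousel axis; turns with the carousel. At joint carousel = 0 it lies 60 degrees from the spout direction, counter-clockwise from above.
- comp_b (a point): The same for the compartment 120 degrees further counter-clockwise (opposite the spout at 0).
- comp_c (a point): The same for the third compartment.
- spout_lip (a point): Middle of the spout's lip, moves with the cradle; the chute draws in from 100 to 80 mm inside, walls 30 mm high. Level: 150 mm from the carousel axis, 105 mm above the worktop; fully tipped: 133 mm from the axis, 56 mm above it. Bars fall off it steeply: a tray centred about 175 mm from the axis straight out of the spout, its long side across the spout, catches them.
- cross_c (a point): Centre (half-way up) of the cross-shaped stirring bar: white plastic, two arms 56 x 14 mm, 16 mm high. It lies in one of the compartments, about 50 mm from the carousel axis.
- plain_c (a point): Centre of the plain straight stirring bar: white plastic, round, 60 mm long, 16 mm thick, lying in another compartment.
- oval_c (a point): Centre of the oval (egg-shaped) stirring bar: white plastic, 56 mm long, 26 mm thick, lying in another compartment.
- tray_c (a point): Centre (half-way up) of the grey open catch tray, 84 mm (x) x 130 mm (y) x 45 mm deep (z, out of its open side), walls and bottom 4 mm, 150 g. It starts on a long side, 84 mm tall: open side (z axis) facing away from the dispenser, bottom facing the dispenser, x axis down. Leaned over towards the dispenser it comes to lie flat, open side up.
- tray_grip (a point): Middle of the tray's grip, a flat lug at its +y end: 14 mm thick (tray x), 30 mm long (tray y), 40 mm high (tray z), its middle 81 mm from the tray's centre and 20 mm above the tray's underside.
- tape_roll: Green tape roll, 85 mm across, 19 mm high, lying to the right; origin at the centre of its underside. A bystander.
- screwdriver: Orange screwdriver, 170 mm long, 27 mm high, lying right of the dispenser; origin at the middle of its underside. A bystander.

How it is judged:
On the way, in this order (a step that is already met when the one before it is completed fails the run):
1. the compartment with the cross is at the spout, the cradle level (value of joint cradle below 0.1 rad and ((x of comp_a in the frame of disp_c below 0 m and y of comp_a in the frame of disp_c between -0.02 and 0.02 m and distance between cross_c and comp_a below 0.04 m) or (x of comp_b in the frame of disp_c below 0 m and y of comp_b in the frame of disp_c between -0.02 and 0.02 m and distance between cross_c and comp_b below 0.04 m) or (x of comp_c in the frame of disp_c below 0 m and y of comp_c in the frame of disp_c between -0.02 and 0.02 m and distance between cross_c and comp_c below 0.04 m))), for 0.2 s.
2. the carousel is tipped and the cross has slid into the tray, which lies flat (value of joint cradle above 0.3 rad and x of cross_c in the frame of tray_c between -0.042 and 0.042 m and y of cross_c in the frame of tray_c between -0.065 and 0.065 m and z of cross_c in the frame of tray_c between -0.025 and 0.022 m and angle between tray_c's own z axis and vertical below 0.1 rad and height (world z) of tray_c between 0.015 and 0.035 m), for 0.1 s.
At the end, for the whole second after the job is handed in: The cross lies at rest inside the tray; the tray stands flat on the worktop (within 0.1 rad), open side up, at rest; the cradle is level again (below 0.05 rad); the plain and the oval stirring bar are in the carousel (within 88 mm of its axis) (x of cross_c in the frame of tray_c between -0.042 and 0.042 m and y of cross_c in the frame of tray_c between -0.065 and 0.065 m and z of cross_c in the frame of tray_c between -0.025 and 0.022 m and angle between tray_c's own z axis and vertical below 0.1 rad and height (world z) of tray_c between 0.015 and 0.035 m and value of joint cradle below 0.05 rad and horizontal distance between each of plain_c, oval_c and disp_c below 0.088 m and height (world z) of each of plain_c, oval_c above 0.105 m and linear speed of each of cross, tray below 0.03 m/s); the robot touches nothing.
It fails at once if the cradle is dropped back instead of lowered (faster than 3 rad/s) (velocity of joint cradle below -3 rad/s).
It fails at once if the tape roll or the screwdriver is pushed more than 40 mm (distance of any of tape_roll, screwdriver from where it was at the start of the episode above 0.04 m).
It also fails if it takes over 72 s, if anything falls off the work surface, if the arm or the gripper's body presses on something with over 40 N, if the wrist force passes 120 N, or if a joint passes its speed limit or range.

## Working session

There is one attempt and no reset: what is moved stays moved. The work goes in short steps, Python scripts to look and compute and a tool call to move; the robot and the scene stay as the last step left them, time stands still between calls to the robot, and variables do not carry over. Pictures are saved under pics/ and viewed, at most 10 in all, crops included, and the job is handed in when it is done.

Besides the shell and the picture viewer there is one more tool, called after "Request:" as name(argument=value, ...) on one line, values as JSON. move_arm: Moves the arm, as the interface text tells. Its arguments: {"type":"object","properties":{"increments":{"type":"array","items":{"type":"array"}},"grip_force":{"type":"number"}},"required":["increments"]}

```bash
ls; mkdir -p pics
python3 - <<'E'
from cell import sensors, imaging, r
import cv2,numpy as np
for n in("scene","top"):
    c=imaging.camera(n); print(n,c["fx"],c["fy"],c["cx"],c["cy"],np.round(c["T"],4).tolist())
    np.savez(f"pics/{n}0.npz",**c)
    cv2.imwrite(f"pics/{n}0.png",cv2.resize(c["image"][:,:,::-1],(800,600),interpolation=cv2.INTER_CUBIC))
print(sensors.sense())
E
```

```text
pics
scene 496.455659704956 496.455659704956 256.46178828761145 189.6286976907224 [[-0.6669, -0.4243, 0.6126, -0.5435], [-0.7452, 0.3857, -0.544, 0.913], [-0.0055, -0.8193, -0.5734, 1.1258], [0.0, 0.0, 0.0, 1.0]]
top 392.48173860963595 392.48173860963595 252.29431902642574 192.9388632095897 [[-0.0006, -0.9942, 0.1076, 0.3911], [-1.0, 0.0004, -0.002, -0.0394], [0.002, -0.1077, -0.9942, 1.1646], [0.0, 0.0, 0.0, 1.0]]
{'t': 0.1, 'qpos': array([-1.45050304e+00,  2.07358038e-01,  1.54277998e+00, -6.58541727e-06,
        1.39350460e+00, -1.50481553e-01]), 'joint_velocities': array([ 0.00017883, -0.00190167, -0.00306009,  0.00030151, -0.00110931,
       -0.0002624 ]), 'joint_torque': array([-4.11598430e-04, -3.71864283e+01, -2.82292610e+01,  7.00907456e-02,
        3.10986803e-02, -4.65775463e-05]), 'ee_pos': array([ 0.15371521, -0.55337154,  0.22640843]), 'ee_rot': array([-1.02491511e-03,  9.90848514e-01,  1.34974706e-01,  1.22305105e-05]), 'wrist_force': array([-0.40529739,  0.51205092, -0.80440009]), 'torque': array([ 0.00257439, -0.00476799,  0.04261948]), 'grip_force': 0.0, 'opening': 0.09413938192743981}
```

View pics/top0.png

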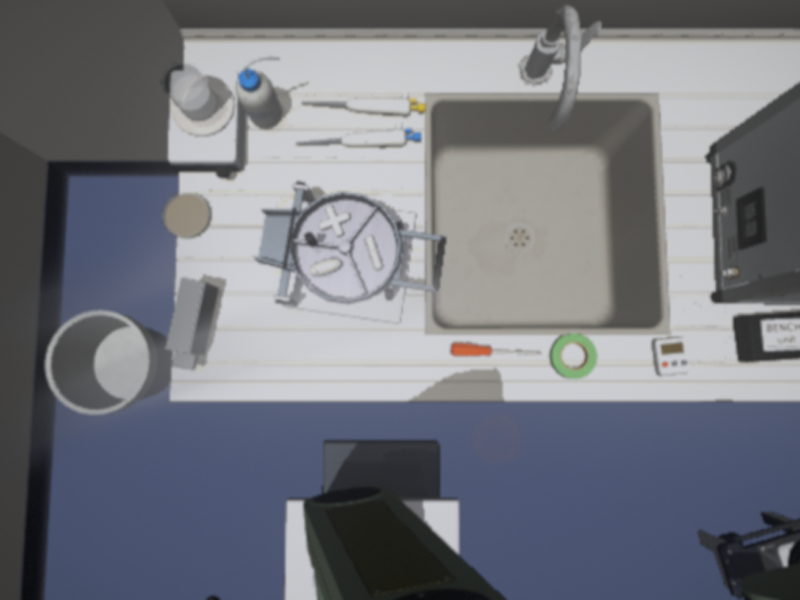

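View pics/scene0.png

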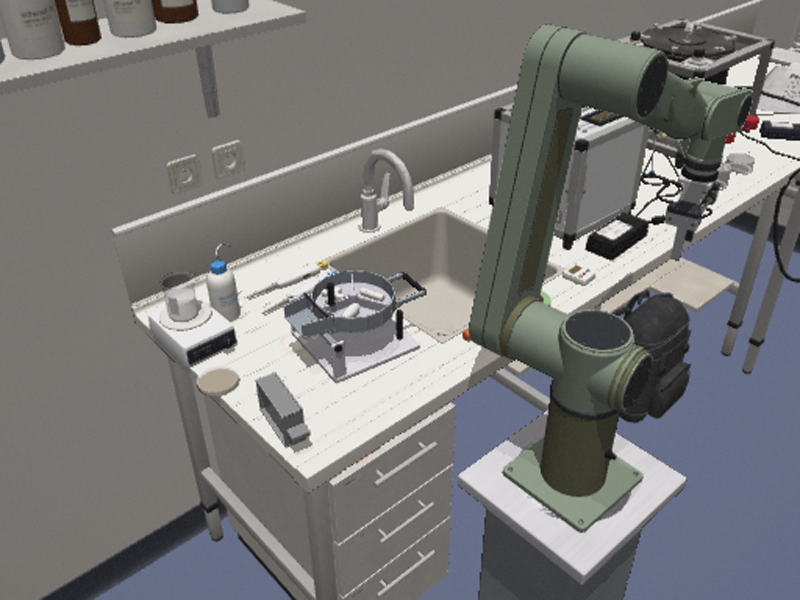

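The top view shows the dispenser at about (347,247) with the spout to the left (+y) and the lift bar at (440,262). The cross is at (335,220), upper left, and the post at (312,240). The tray is on its side at (196,322). Next I'll zoom in to get coordinates.

```bash
cat > h.py <<'E'
import numpy as np, cv2
def ray(c,u,v):
    T=c["T"]; d=T[:3,:3]@np.array([(u-c["cx"])/c["fx"],(v-c["cy"])/c["fy"],1]); return T[:3,3],d
def at(c,u,v,z):
    o,d=ray(c,u,v); return o+d*(z-o[2])/d[2]
def proj(c,p):
    T=c["T"]; q=T[:3,:3].T@(np.array(p)-T[:3,3]); return np.array([c["fx"]*q[0]/q[2]+c["cx"],c["fy"]*q[1]/q[2]+c["cy"]])
E
python3 - <<'E'
from h import *
c=np.load("pics/top0.npz"); i=c["image"][105:245,95:295,::-1]
cv2.imwrite("pics/tz.png",cv2.resize(i,None,fx=4,fy=4,interpolation=cv2.INTER_CUBIC))
c=np.load("pics/scene0.npz"); i=c["image"][160:290,150:290,::-1]
cv2.imwrite("pics/sz.png",cv2.resize(i,None,fx=4.5,fy=4.5,interpolation=cv2.INTER_CUBIC))
E
```

```text
(no output)
```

View pics/tz.png

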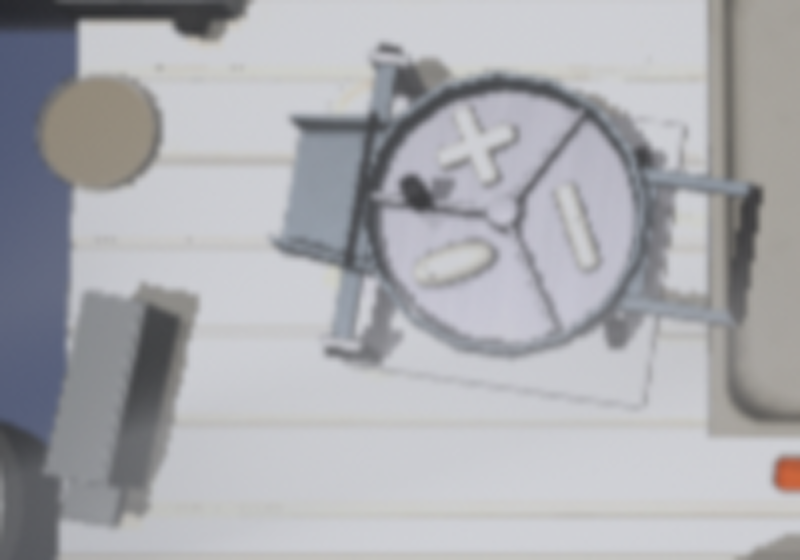

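View pics/sz.png

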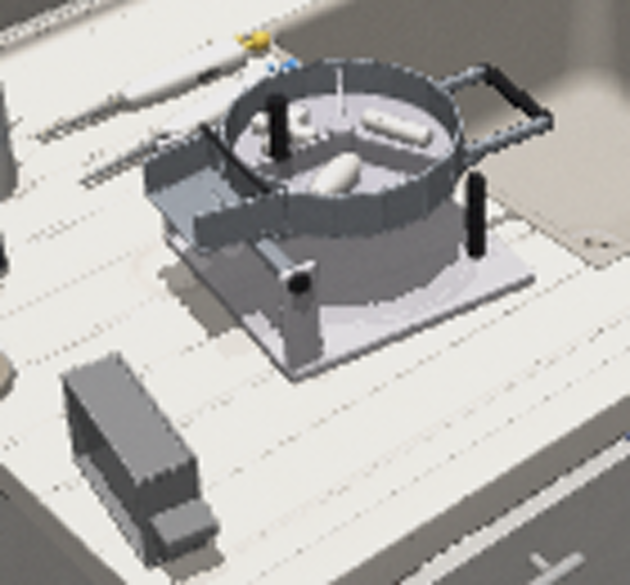

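The cross compartment lies about 60° clockwise from the spout, so the carousel must turn about +60°. The post is nearly on the spout line. The tray's lug faces the robot, and its open side faces away (+y). Next I'll compute the poses.

```bash
cat > est.py <<'E'
from h import *
from scipy.optimize import least_squares
t=dict(np.load("pics/top0.npz")); s=dict(np.load("pics/scene0.npz"))
T=lambda u,v:(95+u/4-.4,105+v/4-.4); S=lambda u,v:(150+u/4.5-.4,160+v/4.5-.4)
P=lambda p,x,y,z:[p[0]+np.cos(p[2])*x-np.sin(p[2])*y,p[1]+np.sin(p[2])*x+np.cos(p[2])*y,z]
obs=[(t,T(509,213),(0,0,.137)),(t,T(388,52),(-.113,-.105,.104)),(t,T(342,347),(-.113,.105,.104)),(t,T(745,254),(.165,0,.108)),
 (s,S(345,130),(0,0,.137)),(s,S(298,270),(-.113,.105,.104)),(s,S(517,92),(.165,0,.104)),(t,T(285,182),(-.15,0,.120))]
f=lambda p:np.concatenate([proj(c,P(p,*l))-uv for c,uv,l in obs])
r=least_squares(f,[.5,.0,-1.6],loss="soft_l1"); p=r.x
print("disp",p,np.degrees(p[2])); print(np.round(f(p).reshape(-1,2),1))
def tri(a,b):
    A=[];B=[]
    for c,uv in((t,a),(s,b)):
        o,d=ray(c,*uv); d/=np.linalg.norm(d); M=np.eye(3)-np.outer(d,d); A.append(M);B.append(M@o)
    return np.linalg.solve(sum(A),sum(B))
post=tri(T(411,186),S(278,97)); print("post top",post)
print("post z.183",at(t,*T(411,186),.183)); 
rel=post[:2]-p[:2]; R=np.array([[np.cos(p[2]),np.sin(p[2])],[-np.sin(p[2]),np.cos(p[2])]]); q=R@rel; print("post rel",q,np.degrees(np.arctan2(-q[1],-q[0])))
print("bar ends",at(t,*T(755,188),.108),at(t,*T(735,318),.108))
print("tray top corners",[np.round(at(t,*T(*u),.084),3).tolist() for u in((85,292),(138,300),(47,472),(108,487))])
print("lug top corners",[np.round(at(t,*T(*u),.049),3).tolist() for u in((66,480),(128,490),(70,518),(118,526))])
print("tray target", np.round(P(p,-.175,0,.0225),4), "hinge",np.round(P(p,-.1,0,.095),4),"bar",np.round(P(p,.165,0,.101),4))
E
python3 est.py
```

```text
disp [ 0.59503073  0.04276233 -1.69326649] -97.01702364783516
[[ -1.3   0.4]
 [-16.4  75.8]
 [  5.9 -72.6]
 [  0.6  -0.5]
 [  0.1  -1.3]
 [-31.5 -28.1]
 [  0.2  -0.2]
 [  0.2   2.8]]
post top [0.60445277 0.09828288 0.18286072]
post z.183 [0.60448875 0.09832764 0.183     ]
post rel [-0.05625574  0.00256884] -2.6145173428080666
bar ends [ 0.61936706 -0.12671132  0.108     ] [ 0.52959388 -0.11231862  0.108     ]
tray top corners [[0.551, 0.338, 0.084], [0.545, 0.301, 0.084], [0.426, 0.359, 0.084], [0.416, 0.317, 0.084]]
lug top corners [[0.422, 0.358, 0.049], [0.415, 0.314, 0.049], [0.395, 0.354, 0.049], [0.389, 0.32, 0.049]]
tray target [0.6164 0.2165 0.0225] hinge [0.6072 0.142  0.095 ] bar [ 0.5749 -0.121   0.101 ]
```

```bash
sed -i 's/(-.113,-.105,.104)/(-.113,TMP,.104)/; s/(-.113,.105,.104)/(-.113,-.105,.104)/g; s/TMP/.105/' est.py
cat >> est.py <<'E'
loc=lambda w:np.round(1000*(R@(np.array(w)[:2]-p[:2])),0)
print("tray loc",[loc(at(t,*T(*u),.084)).tolist() for u in((85,292),(138,300),(47,472),(108,487))],"base dark edge",[loc(at(t,*T(*u),.0)).tolist() for u in((182,315),)],"table edge",loc(at(t,*T(72,290),0)))
print("lug loc",[loc(at(t,*T(*u),.049)).tolist() for u in((66,480),(128,490),(70,518),(118,526))])
# wireframe fit of the tray: top corners at both cams
print("sz tray top",[loc(at(s,*S(*u),.084)).tolist() for u in((62,375),(117,352),(135,485),(195,460))],"sz lug top",[loc(at(s,*S(*u),.049)).tolist() for u in((150,514),(192,499),(217,525),(178,545))])
np.save("p.npy",p)
E
python3 est.py
cat > where.py <<'E'
import numpy as np
from cell import sensors
from scipy.spatial.transform import Rotation as Ro
p=np.load("p.npy"); s=sensors.sense(); w=s["ee_rot"]; M=Ro.from_quat([w[1],w[2],w[3],w[0]]).as_matrix()
D=np.array([[np.cos(p[2]),np.sin(p[2]),0],[-np.sin(p[2]),np.cos(p[2]),0],[0,0,1]])
L=D@(s["ee_pos"]-[p[0],p[1],0])
print("t",round(s["t"],2),"TCP disp mm",np.round(L*1000,1),"turn to std (tool rv)",np.round(Ro.from_matrix(M.T@(D.T@np.array([[0,1,0],[1,0,0],[0,0,-1.]]))).as_rotvec(),4),"F",np.round(D@s["wrist_force"],1),"open",round(s["opening"],4),"grip",round(s["grip_force"],1),"q",np.round(s["qpos"],2))
E
python3 where.py
```

```text
disp [ 0.59737454  0.03931674 -1.71451969] -98.23474220157091
[[ 0.  -0.4]
 [-3.4 -0.4]
 [-4.2  0.3]
 [ 1.7 -0.1]
 [ 0.4 -2. ]
 [-1.9  1. ]
 [ 1.  -0.4]
 [ 1.7  0.8]]
post top [0.60445277 0.09828288 0.18286072]
post z.183 [0.60448875 0.09832764 0.183     ]
post rel [-0.05937199 -0.00144042] 1.3897744696532262
bar ends [ 0.61936706 -0.12671132  0.108     ] [ 0.52959388 -0.11231862  0.108     ]
tray top corners [[0.551, 0.338, 0.084], [0.545, 0.301, 0.084], [0.426, 0.359, 0.084], [0.416, 0.317, 0.084]]
lug top corners [[0.422, 0.358, 0.049], [0.415, 0.314, 0.049], [0.395, 0.354, 0.049], [0.389, 0.32, 0.049]]
tray target [0.6224 0.2125 0.0225] hinge [0.6117 0.1383 0.095 ] bar [ 0.5737 -0.124   0.101 ]
tray loc [[-289.0, -89.0], [-251.0, -89.0], [-292.0, -215.0], [-249.0, -219.0]] base dark edge [[-244.0, -87.0]] table edge [-329.  -80.]
lug loc [[-291.0, -219.0], [-246.0, -220.0], [-283.0, -245.0], [-248.0, -246.0]]
sz tray top [[-291.0, -92.0], [-248.0, -91.0], [-298.0, -221.0], [-253.0, -221.0]] sz lug top [[-288.0, -217.0], [-258.0, -220.0], [-256.0, -251.0], [-286.0, -253.0]]
t 0.1 TCP disp mm [ 650.1 -354.2  226.4] turn to std (tool rv) [-2.100e-03  1.000e-04  4.145e-01] F [-0.4 -0.5 -0.8] open 0.0941 grip 0.0 q [-1.45  0.21  1.54 -0.    1.39 -0.15]
```

```bash
python3 -c "
import numpy as np;np.save('p.npy',[.5965,.0423,-1.7035])"
```

Request:
move_arm(increments=[[[0,0,-0.5],[0,0,0.1],-1],[[0,0,-0.5],[0,0,0.1],-1],[[0,0,-0.5],[0,0,0.1],-1],[[0,0,-0.5],[0,0,0.1],-1],[[0,0,-0.4],[0,0,0.004],-1]])

```text
t: 0.52
ee_pos: [0.1538, -0.5538, 0.2512]
ee_rot: [-0.0, 0.998, -0.067, -0.0]
wrist_force: [-0.1, -0.2, 0.3]
opening: 0.0641
grip_force: 0.0
```

Request:
move_arm(increments=[[[2.67,-2.41,0],[0,0,0],-1],[[2.67,-2.41,0],[0,0,0],-1],[[2.67,-2.41,0],[0,0,0],-1],[[2.67,-2.41,0],[0,0,0],-1],[[2.67,-2.41,0],[0,0,0],-1]])

```text
t: 0.93
ee_pos: [0.3031, -0.4511, 0.2511]
ee_rot: [-0.0, 0.998, -0.066, -0.0]
wrist_force: [0.2, -0.1, -0.2]
opening: 0.0305
grip_force: 0.0
```

Request:
move_arm(increments=[[[2.67,-2.41,0],[0,0,0],-1],[[2.67,-2.41,0],[0,0,0],-1],[[2.67,-2.41,0],[0,0,0],-1],[[2.67,-2.41,0],[0,0,0],-1],[[2.67,-2.41,0],[0,0,0],-1]])

```text
t: 1.35
ee_pos: [0.4515, -0.3492, 0.2512]
ee_rot: [-0.0, 0.998, -0.065, -0.0]
wrist_force: [-0.0, -0.9, -1.5]
opening: 0.0009
grip_force: 0.0
```

```bash
python3 where.py
```

```text
t 1.35 TCP disp mm [407.2 -91.9 251.2] turn to std (tool rv) [-0.0003  0.0005  0.0022] F [ 0.9  0.1 -1.5] open 0.0009 grip 0.0 q [-0.81  0.18  1.52 -0.    1.44  0.89]
```

Request:
move_arm(increments=[[[-0.3,-3.7,0],[0,0,0],-1],[[-0.3,-3.7,0],[0,0,0],-1],[[-0.3,-3.7,0],[0,0,0],-1],[[-0.3,-3.7,0],[0,0,0],-1],[[-0.3,-3.7,0],[0,0,0],-1]])

```text
t: 1.77
ee_pos: [0.4597, -0.1634, 0.251]
ee_rot: [-0.0, 0.998, -0.065, -0.0]
wrist_force: [0.3, 0.1, 1.1]
opening: 0.0007
grip_force: 0.0
```

Request:
move_arm(increments=[[[-0.3,-3.7,0],[0,0,0],-1],[[-0.3,-3.7,0],[0,0,0],-1],[[-0.3,-3.7,0],[0,0,0],-1],[[-0.3,-3.7,0],[0,0,0],-1],[[-0.3,-3.7,0],[0,0,0],-1]])

```text
t: 2.18
ee_pos: [0.4693, 0.0219, 0.2513]
ee_rot: [-0.0, 0.998, -0.065, -0.0]
wrist_force: [0.7, -0.5, 0.2]
opening: 0.0006
grip_force: 0.0
```

Request:
move_arm(increments=[[[-0.3,-3.7,0],[0,0,0],-1],[[-0.3,-3.7,0],[0,0,0],-1],[[-0.3,-3.7,0],[0,0,0],-1],[[-0.3,-3.7,0],[0,0,0],-1],[[-0.3,-3.7,0],[0,0,0],-1]])

```text
t: 2.6
ee_pos: [0.479, 0.2073, 0.2513]
ee_rot: [0.0, 0.998, -0.065, -0.0]
wrist_force: [0.6, -0.7, 0.5]
opening: 0.0005
grip_force: 0.0
```

Request:
move_arm(increments=[[[-0.3,-3.7,0],[0,0,0],-1],[[-0.3,-3.7,0],[0,0,0],-1],[[-0.3,-3.7,0],[0,0,0],-1],[[-0.3,-3.7,0],[0,0,0],-1],[[-0.3,-3.7,0],[0,0,0],-1]])

```text
t: 3.02
ee_pos: [0.4887, 0.3926, 0.251]
ee_rot: [0.0, 0.998, -0.065, -0.0]
wrist_force: [0.9, 0.6, 0.1]
opening: 0.0006
grip_force: 0.0
```

```bash
python3 where.py
```

```text
t 3.02 TCP disp mm [-332.9 -153.2  251. ] turn to std (tool rv) [0.0006 0.0006 0.0025] F [-0.7  0.8  0.1] open 0.0006 grip 0.0 q [ 0.54  0.3   1.38 -0.    1.47  2.24]
```

Request:
move_arm(increments=[[[0,0,4],[0,0,0],-1],[[0,0,4],[0,0,0],-1],[[0,0,4],[0,0,0],-1],[[0,0,3],[0,0,0],-1],[[0,0,1.4],[0,0,0],-1]])

```text
t: 3.43
ee_pos: [0.4853, 0.3887, 0.0812]
ee_rot: [0.003, 0.998, -0.065, -0.004]
wrist_force: [-0.7, -0.6, -0.8]
opening: 0.0007
grip_force: 0.0
```

Request:
move_arm(increments=[[[0,1.5,0],[0,0,0],-1],[[0,1,0],[0,0,0],-1],[[0,0.7,0],[0,0,0],-1],[[0,0.7,0],[0,0,0],-1],[[0,0.7,0],[0,0,0],-1]])

```text
t: 3.85
ee_pos: [0.484, 0.345, 0.0887]
ee_rot: [-0.001, 0.998, -0.066, 0.001]
wrist_force: [-0.0, 0.1, -0.4]
opening: 0.0006
grip_force: 0.0
```

Request:
move_arm(increments=[[[0,0.7,0],[0,0,0],-1],[[0,0.7,0],[0,0,0],-1],[[0,0.7,0],[0,0,0],-1],[[0,0.7,0],[0,0,0],-1],[[0,0.6,0],[0,0,0],-1]])

```text
t: 4.27
ee_pos: [0.4785, 0.3107, 0.0876]
ee_rot: [0.0, 0.998, -0.067, 0.0]
wrist_force: [0.9, 0.4, -0.5]
opening: 0.0003
grip_force: 0.0
```

```bash
python3 where.py
python3 - <<'E'
from cell import imaging
import cv2
c=imaging.camera("scene"); cv2.imwrite("pics/s1.png",cv2.resize(c["image"][160:300,130:290,::-1],None,fx=4,fy=4,interpolation=cv2.INTER_CUBIC))
E
```

```text
t 4.27 TCP disp mm [-250.4 -152.4   87.6] turn to std (tool rv) [-0.     -0.0001 -0.0006] F [-0.5  0.8 -0.5] open 0.0003 grip 0.0 q [ 0.42  0.35  1.67 -0.    1.12  2.13]
```

View pics/s1.png

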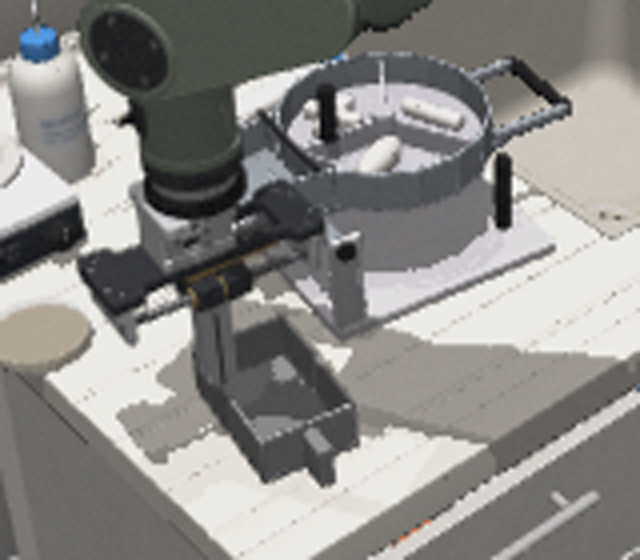

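The tray has tipped and lies flat, open side up, with its lug towards the robot at about (318,445). I'll locate its rim corners.

```bash
cat > loc.py <<'E'
from h import *
p=np.load("p.npy")
R=np.array([[np.cos(p[2]),np.sin(p[2])],[-np.sin(p[2]),np.cos(p[2])]])
loc=lambda w:np.round(1000*(R@(np.array(w)[:2]-p[:2])),0).tolist()
E
python3 - <<'E'
from loc import *
s=dict(np.load("pics/scene0.npz"))
for n,u,v,z in(("rimL",268,455,.045),("rimR",356,406,.045),("farR",284,315,.045),("lug end top",325,466,.04),("lug root",312,432,.04),("lug mid",318,448,.04)):
    print(n,loc(at(s,130+u/4-.4,160+v/4-.4,z)))
E
```

```text
rimL [-251.0, -230.0]
rimR [-168.0, -222.0]
farR [-161.0, -93.0]
lug end top [-218.0, -261.0]
lug root [-208.0, -223.0]
lug mid [-213.0, -241.0]
```

Request:
move_arm(increments=[[[0,0,-3],[0,0,0],0],[[0,0,-2.4],[0,0,0],0],[[-2.8,1.5,0],[0,0,0],0],[[-2.8,1.5,0],[0,0,0],0],[[-2.7,1.5,0],[0,0,0],0]])

```text
t: 4.73
ee_pos: [0.3899, 0.2777, 0.142]
ee_rot: [-0.0, 0.998, -0.067, 0.001]
wrist_force: [0.4, 0.2, 0.6]
opening: 0.0302
grip_force: 0.0
```

Request:
move_arm(increments=[[[-1.1,-0.5,1],[0,0,0.05],0],[[0,0,3],[0,0,0],0],[[0,0,3],[0,0,0],0],[[0,0,2.5],[0,0,0],0],[[0,0,1.1],[0,0,0],0]], grip_force=15)

```text
t: 5.15
ee_pos: [0.3776, 0.2831, 0.0325]
ee_rot: [0.001, 0.996, -0.091, -0.002]
wrist_force: [-0.8, -0.8, -0.3]
opening: 0.0472
grip_force: 0.0
```

```bash
python3 where.py
python3 - <<'E'
from cell import imaging
import cv2
c=imaging.camera("scene"); cv2.imwrite("pics/s2.png",cv2.resize(c["image"][200:300,150:270,::-1],None,fx=5,fy=5,interpolation=cv2.INTER_CUBIC))
E
```

```text
t 5.15 TCP disp mm [-209.8 -248.8   32.5] turn to std (tool rv) [ 0.003   0.0044 -0.0504] F [ 0.9 -0.7 -0.3] open 0.0472 grip 0.0 q [0.46 0.26 1.94 0.   0.95 2.21]
```

View pics/s2.png

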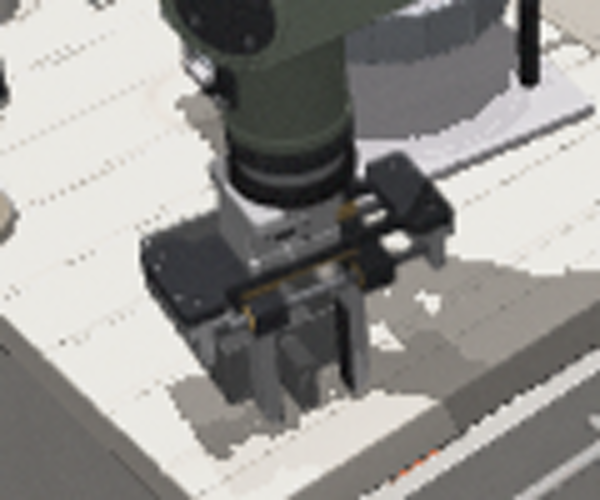

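The lug is between the fingers, so I'll close.

Request:
move_arm(increments=[[[0,0,0],[0,0,0],-1],[[0,0,0],[0,0,0],-1],[[0,0,0],[0,0,0],-1],[[0,0,0],[0,0,0],-1],[[0,0,0],[0,0,0],-1]], grip_force=20)

```text
t: 5.62
ee_pos: [0.3813, 0.2848, 0.0368]
ee_rot: [-0.001, 0.996, -0.091, 0.001]
wrist_force: [-0.1, -0.2, -0.3]
opening: 0.0172
grip_force: 0.4
```

Request:
move_arm(increments=[[[0,0,0],[0,0,0],-1],[[0,0,0],[0,0,0],-1],[[0,0,-0.3],[0,0,0],-1],[[0,0,-0.4],[0,0,0],-1],[[0,0,-0.3],[0,0,0],-1]])

```text
t: 6.03
ee_pos: [0.3796, 0.2842, 0.0454]
ee_rot: [0.0, 0.996, -0.092, -0.001]
wrist_force: [0.6, 0.3, -1.7]
opening: 0.0138
grip_force: 20.0
```

```bash
python3 where.py
```

```text
t 6.03 TCP disp mm [-211.  -247.    45.4] turn to std (tool rv) [ 0.0004  0.0011 -0.0506] F [-0.3  0.6 -1.7] open 0.0138 grip 20.0 q [0.46 0.24 1.93 0.   0.97 2.21]
```

Request:
move_arm(increments=[[[0,0,0],[0,0,-0.05],-1],[[1.5,0.3,0],[0,0,0],-1],[[1.5,0.3,0],[0,0,0],-1],[[1.5,0.3,0],[0,0,0],-1],[[1.5,0.3,0],[0,0,0],-1]], grip_force=35)

```text
t: 6.45
ee_pos: [0.4403, 0.2637, 0.0455]
ee_rot: [-0.0, 0.998, -0.067, 0.0]
wrist_force: [-0.2, -0.6, -1.6]
opening: 0.0136
grip_force: 35.0
```

Request:
move_arm(increments=[[[1.5,0.3,0],[0,0,0],-1],[[1.5,0.3,0],[0,0,0],-1],[[1.5,0.3,0],[0,0,0],-1],[[1.5,0.3,0],[0,0,0],-1],[[0.8,0.3,0],[0,0,0],-1]])

```text
t: 6.87
ee_pos: [0.5066, 0.2394, 0.0456]
ee_rot: [-0.0, 0.998, -0.067, 0.001]
wrist_force: [0.2, -0.8, -2.1]
opening: 0.0135
grip_force: 35.0
```

Request:
move_arm(increments=[[[0.8,0.3,0],[0,0,0],-1],[[0.5,0.1,0],[0,0,0],-1],[[0,0,0],[0,0,0],-1],[[0,0,0.3],[0,0,0],-1],[[0,0,0.3],[0,0,0],-1]])

```text
t: 7.28
ee_pos: [0.5152, 0.235, 0.0392]
ee_rot: [-0.0, 0.998, -0.066, -0.0]
wrist_force: [1.2, 0.8, -1.6]
opening: 0.0134
grip_force: 35.0
```

```bash
python3 where.py
```

```text
t 7.28 TCP disp mm [-180.3 -106.1   39.2] turn to std (tool rv) [ 0.      0.0006 -0.0002] F [-0.9  1.1 -1.6] open 0.0134 grip 35.0 q [0.28 0.41 1.71 0.   1.02 1.98]
```

Request:
move_arm(increments=[[[0.5,0,0],[0,0,0],-1],[[0.5,0,0],[0,0,0],-1],[[0,0,0.2],[0,0,0],-1],[[0,0,0.2],[0,0,0],-1],[[0,0,0],[0,0,0],-1]])

```text
t: 7.7
ee_pos: [0.5268, 0.2338, 0.0366]
ee_rot: [-0.0, 0.998, -0.066, 0.001]
wrist_force: [-0.4, 0.2, 3.0]
opening: 0.0136
grip_force: 35.0
```

Request:
move_arm(increments=[[[0,0,0],[0,0,0],-0.5],[[0,0,0],[0,0,0],-0.5],[[0,0,0],[0,0,0],-0.5],[[0,0,0],[0,0,0],-0.5],[[0,0,0],[0,0,0],-0.5]])

```text
t: 8.12
ee_pos: [0.5256, 0.2335, 0.0353]
ee_rot: [0.0, 0.998, -0.067, -0.0]
wrist_force: [0.7, 0.6, 0.4]
opening: 0.0235
grip_force: 0.0
```

Request:
move_arm(increments=[[[0,0,-3],[0,0,0],-0.5],[[0,0,-4],[0,0,0],-0.5],[[0,0,-4],[0,0,0],-0.5],[[-3,0,-4],[0,0,0],-0.5],[[-4,0,-4],[0,0,0],-0.5]])

```text
t: 8.53
ee_pos: [0.4733, 0.2407, 0.2112]
ee_rot: [-0.001, 0.998, -0.067, 0.002]
wrist_force: [0.4, 1.0, 0.2]
opening: 0.0237
grip_force: 0.0
```

Request:
move_arm(increments=[[[-4,0,0],[0,0,0],-0.2],[[-4,0,0],[0,0,0],-0.2],[[-2,0,0],[0,0,0],-0.2],[[0,0,0],[0,0,0],-0.2],[[0,0,0],[0,0,0],-0.2]])

```text
t: 8.95
ee_pos: [0.3721, 0.2542, 0.2085]
ee_rot: [-0.0, 0.998, -0.066, 0.001]
wrist_force: [0.9, 0.4, 0.8]
opening: 0.0381
grip_force: 0.0
```

```bash
python3 where.py
python3 - <<'E'
from cell import imaging
import cv2
c=imaging.camera("top"); cv2.imwrite("pics/t3.png",cv2.resize(c["image"][105:245,95:295,::-1],None,fx=4,fy=4,interpolation=cv2.INTER_CUBIC))
E
```

```text
t 8.95 TCP disp mm [-180.4 -250.5  208.5] turn to std (tool rv) [-0.0004 -0.0013  0.001 ] F [-0.5  0.8  0.8] open 0.0381 grip 0.0 q [ 0.41 -0.05  1.86 -0.    1.33  2.11]
```

View pics/t3.png

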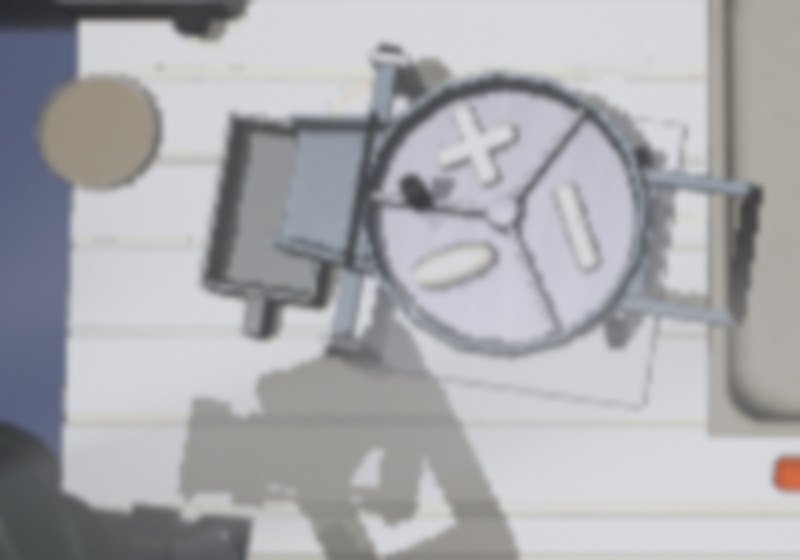

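Request:
move_arm(increments=[[[0,0,-3.2],[0,0,0],-0.2],[[3.1,1.55,0],[0,0,0],-0.2],[[3.1,1.55,0],[0,0,0],-0.2],[[3.1,1.55,0],[0,0,0],-0.2],[[3.1,1.55,0],[0,0,0],-0.2]], grip_force=10)

```text
t: 9.42
ee_pos: [0.4902, 0.1746, 0.2404]
ee_rot: [-0.0, 0.998, -0.067, 0.001]
wrist_force: [0.1, 0.1, 0.5]
opening: 0.0378
grip_force: 0.0
```

Request:
move_arm(increments=[[[3.1,1.55,0],[0,0,0],-0.2],[[3.1,1.55,0],[0,0,0],-0.2],[[3.1,1.55,0],[0,0,0],-0.2],[[3.1,1.55,0],[0,0,0],-0.2],[[0.25,0,0],[0,0,0],-0.2]])

```text
t: 9.83
ee_pos: [0.6099, 0.0925, 0.239]
ee_rot: [0.001, 0.998, -0.07, 0.001]
wrist_force: [0.1, 0.6, -0.1]
opening: 0.0376
grip_force: 0.0
```

```bash
python3 where.py
```

```text
t 9.83 TCP disp mm [-51.5   6.6 239. ] turn to std (tool rv) [ 0.0019 -0.0025 -0.0067] F [-0.7  0.  -0.1] open 0.0376 grip 0.0 q [ 0.01  0.28  1.42 -0.    1.43  1.72]
```

Request:
move_arm(increments=[[[0,0,0.5],[0,0,0],-0.2],[[0,0,0.5],[0,0,0],-0.2],[[0,0,0],[0,0,0],-0.2],[[0,0,0],[0,0,0],-0.2],[[0,0,0],[0,0,0],-0.2]])

```text
t: 10.25
ee_pos: [0.6037, 0.0987, 0.2302]
ee_rot: [-0.0, 0.998, -0.066, -0.0]
wrist_force: [0.3, 0.3, -0.6]
opening: 0.0376
grip_force: 0.0
```

```bash
python3 where.py
```

```text
t 10.25 TCP disp mm [-56.9  -0.4 230.2] turn to std (tool rv) [0.     0.0003 0.0008] F [-0.4  0.2 -0.6] open 0.0376 grip 0.0 q [0.02 0.28 1.44 0.   1.42 1.72]
```

Positioned directly over the post. I'll go down, grip, and lead it round.

Request:
move_arm(increments=[[[0,0,2.5],[0,0,0],-0.2],[[0,0,2.5],[0,0,0],-0.2],[[0,0,1.4],[0,0,0],-0.2],[[0,0,0],[0,0,0],-1],[[0,0,0],[0,0,0],-1]])

```text
t: 10.67
ee_pos: [0.6036, 0.0984, 0.166]
ee_rot: [0.0, 0.998, -0.066, -0.001]
wrist_force: [0.9, -0.2, 0.1]
opening: 0.0279
grip_force: 0.0
```

Request:
move_arm(increments=[[[0,0,0],[0,0,0],-1],[[0,0,0],[0,0,0],-1],[[0,0,0],[0,0,0],-1],[[0,0,0],[0,0,0],-1],[[0,0,0],[0,0,0],-1]])

```text
t: 11.08
ee_pos: [0.6057, 0.0992, 0.1683]
ee_rot: [-0.001, 0.998, -0.066, 0.002]
wrist_force: [0.4, 5.5, 4.0]
opening: 0.0157
grip_force: 10.0
```

```bash
python3 where.py
```

```text
t 11.08 TCP disp mm [-57.6   1.6 168.3] turn to std (tool rv) [-0.0027 -0.0035 -0.0001] F [-5.5 -0.3  4. ] open 0.0157 grip 10.0 q [0.02 0.34 1.51 0.   1.3  1.72]
```

Request:
move_arm(increments=[[[-0.57,0.03,0],[0,0,0],-1],[[-0.57,0.09,0],[0,0,0],-1],[[-0.55,0.15,0],[0,0,0],-1],[[-0.54,0.21,0],[0,0,0],-1],[[-0.51,0.26,0],[0,0,0],-1]])

```text
t: 11.5
ee_pos: [0.5774, 0.0969, 0.1682]
ee_rot: [-0.003, 0.998, -0.066, 0.002]
wrist_force: [-0.2, 9.7, 4.4]
opening: 0.0156
grip_force: 10.0
```

Request:
move_arm(increments=[[[-0.48,0.31,0],[0,0,0],-1],[[-0.45,0.36,0],[0,0,0],-1],[[-0.41,0.41,0],[0,0,0],-1],[[-0.36,0.45,0],[0,0,0],-1],[[-0.31,0.48,0],[0,0,0],-1]])

```text
t: 11.92
ee_pos: [0.5526, 0.0799, 0.1679]
ee_rot: [-0.002, 0.998, -0.066, -0.001]
wrist_force: [-4.4, 8.0, 6.5]
opening: 0.0158
grip_force: 10.0
```

Request:
move_arm(increments=[[[0,0,0],[0,0,0],-1],[[0,0,0],[0,0,0],-1],[[0,0,0],[0,0,0],-0.3],[[0,0,0],[0,0,0],-0.3],[[0,0,0],[0,0,0],-0.3]])

```text
t: 12.33
ee_pos: [0.5539, 0.0762, 0.1664]
ee_rot: [0.001, 0.998, -0.067, 0.0]
wrist_force: [-0.0, -0.4, 0.5]
opening: 0.0314
grip_force: 0.0
```

```bash
python3 where.py
```

```text
t 12.33 TCP disp mm [-28.  -46.7 166.4] turn to std (tool rv) [ 0.0013 -0.0007 -0.0006] F [0.4 0.  0.5] open 0.0314 grip 0.0 q [-0.02  0.23  1.64 -0.    1.27  1.69]
```

Request:
move_arm(increments=[[[0,0,-3],[0,0,0],-0.3],[[0,0,-3],[0,0,0],-0.3],[[0,0,-1.5],[0,0,0],0],[[0.8,3.2,0],[0,0,0],0],[[0.8,3.2,0],[0,0,0],0]], grip_force=25)

```text
t: 12.75
ee_pos: [0.5623, 0.0112, 0.2434]
ee_rot: [0.001, 0.998, -0.065, 0.002]
wrist_force: [0.8, -0.1, 0.2]
opening: 0.0464
grip_force: 0.0
```

Request:
move_arm(increments=[[[0.8,3.2,0],[0,0,0],0],[[0.8,3.2,0],[0,0,0],0],[[0.8,3.2,0],[0,0,0],0],[[0.7,3.3,0],[0,0,0],0],[[0,0,3],[0,0,0],0]])

```text
t: 13.17
ee_pos: [0.5793, -0.129, 0.2176]
ee_rot: [0.004, 0.998, -0.07, 0.007]
wrist_force: [0.8, -0.5, 0.7]
opening: 0.0465
grip_force: 0.0
```

Request:
move_arm(increments=[[[0,0,3],[0,0,0],0],[[0,0,0],[0,0,0],0],[[0,0,0],[0,0,0],0],[[0,0,0],[0,0,0],0],[[0,0,0],[0,0,0],0]])

```text
t: 13.58
ee_pos: [0.5761, -0.1208, 0.1836]
ee_rot: [0.001, 0.998, -0.066, 0.002]
wrist_force: [-0.0, 0.0, 0.0]
opening: 0.0468
grip_force: 0.0
```

```bash
python3 where.py
python3 - <<'E'
from cell import imaging
import cv2
c=imaging.camera("scene"); cv2.imwrite("pics/s4.png",cv2.resize(c["image"][140:270,150:330,::-1],None,fx=4.4,fy=4.4,interpolation=cv2.INTER_CUBIC))
E
```

```text
t 13.58 TCP disp mm [164.4   1.4 183.6] turn to std (tool rv) [ 0.0011 -0.0038  0.0002] F [ 0. -0.  0.] open 0.0468 grip 0.0 q [-0.35  0.27  1.56 -0.    1.31  1.35]
```

View pics/s4.png

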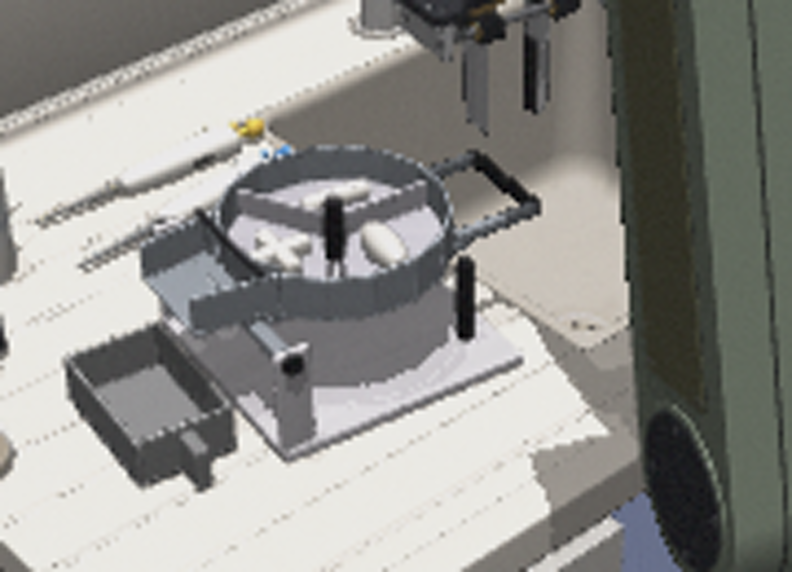

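The cross at (283,245) faces the spout, and the tray is in place. The fingers are above the lift bar, so I'll lower and grip.

Request:
move_arm(increments=[[[0,0,3],[0,0,0],0],[[0,0,3],[0,0,0],0],[[0,0,1.5],[0,0,0],0],[[0,0,0.4],[0,0,0],0],[[0,0,0],[0,0,0],-1]])

```text
t: 14.05
ee_pos: [0.5745, -0.1202, 0.1021]
ee_rot: [-0.0, 0.998, -0.066, -0.0]
wrist_force: [-0.1, 0.2, 0.4]
opening: 0.0431
grip_force: 0.0
```

Request:
move_arm(increments=[[[0,0,0],[0,0,0],-1],[[0,0,0],[0,0,0],-1],[[0,0,0],[0,0,0],-1],[[0,0,0],[0,0,0],-1],[[0,0,0],[0,0,0],-1]])

```text
t: 14.47
ee_pos: [0.5761, -0.1188, 0.1039]
ee_rot: [-0.002, 0.998, -0.067, 0.002]
wrist_force: [1.0, 5.6, 3.0]
opening: 0.0135
grip_force: 25.0
```

```bash
python3 where.py
```

```text
t 14.47 TCP disp mm [162.4   1.1 103.9] turn to std (tool rv) [-0.004  -0.0031 -0.0013] F [-5.7  0.2  3. ] open 0.0135 grip 25.0 q [-0.35  0.36  1.62  0.    1.16  1.35]
```

Request:
move_arm(increments=[[[0,-0.06,-1.32],[0,0,0],-1],[[0,-0.13,-1.32],[0,0,0],-1],[[0,-0.2,-1.31],[0,0,0],-1],[[0,-0.26,-1.3],[0,0,0],-1],[[0,-0.33,-1.28],[0,0,0],-1]])

```text
t: 14.88
ee_pos: [0.5772, -0.1098, 0.1682]
ee_rot: [-0.001, 0.998, -0.067, 0.002]
wrist_force: [4.7, 2.3, -5.2]
opening: 0.0131
grip_force: 25.0
```

Request:
move_arm(increments=[[[0,-0.39,-1.27],[0,0,0],-1],[[0,-0.45,-1.25],[0,0,0],-1],[[0,-0.51,-1.22],[0,0,0],-1],[[0,-0.57,-1.19],[0,0,0],-1],[[0,-0.63,-1.16],[0,0,0],-1]])

```text
t: 15.3
ee_pos: [0.5807, -0.0858, 0.2297]
ee_rot: [0.001, 0.998, -0.067, 0.002]
wrist_force: [4.8, 0.3, -4.0]
opening: 0.0133
grip_force: 25.0
```

```bash
python3 where.py
```

```text
t 15.3 TCP disp mm [129.    1.3 229.7] turn to std (tool rv) [ 0.0008 -0.004  -0.0007] F [-0.9  4.7 -4. ] open 0.0133 grip 25.0 q [-0.29  0.23  1.51 -0.    1.4   1.41]
```

Request:
move_arm(increments=[[[0,-0.69,-1.13],[0,0,0],-1],[[0,-0.75,-1.1],[0,0,0],-1],[[0,-0.8,-1.06],[0,0,0],-1],[[0,-0.85,-1.02],[0,0,0],-1],[[0,-0.9,-0.97],[0,0,0],-1]])

```text
t: 15.72
ee_pos: [0.5863, -0.048, 0.2836]
ee_rot: [0.002, 0.998, -0.067, 0.003]
wrist_force: [4.9, -4.2, 0.0]
opening: 0.0134
grip_force: 25.0
```

Request:
move_arm(increments=[[[0,-0.95,-0.93],[0,0,0],-1],[[0,0,0],[0,0,0],-1],[[0,0,0],[0,0,0],-1],[[0,0,0],[0,0,0],-1],[[0,0,0],[0,0,0],-1]])

```text
t: 16.13
ee_pos: [0.5876, -0.0397, 0.2926]
ee_rot: [0.003, 0.998, -0.067, 0.003]
wrist_force: [4.2, -6.3, 4.3]
opening: 0.0133
grip_force: 25.0
```

Request:
move_arm(increments=[[[0,-0.99,-0.88],[0,0,0],-1],[[0,0,0],[0,0,0],-1],[[0,0,0],[0,0,0],-1],[[0,0,0],[0,0,0],-1],[[0,0,0],[0,0,0],-1]])

```text
t: 16.55
ee_pos: [0.5888, -0.0301, 0.3014]
ee_rot: [0.003, 0.998, -0.067, 0.003]
wrist_force: [3.4, -7.2, 5.9]
opening: 0.0129
grip_force: 25.0
```

```bash
python3 where.py
python3 - <<'E'
from cell import imaging
import cv2
c=imaging.camera("scene"); cv2.imwrite("pics/s5.png",cv2.resize(c["image"][140:270,150:330,::-1],None,fx=4.4,fy=4.4,interpolation=cv2.INTER_CUBIC))
E
```

```text
t 16.55 TCP disp mm [ 72.8   1.9 301.4] turn to std (tool rv) [ 0.0052 -0.0064 -0.0023] F [6.7 4.3 5.9] open 0.0129 grip 25.0 q [-0.2   0.19  1.41 -0.    1.54  1.51]
```

View pics/s5.png

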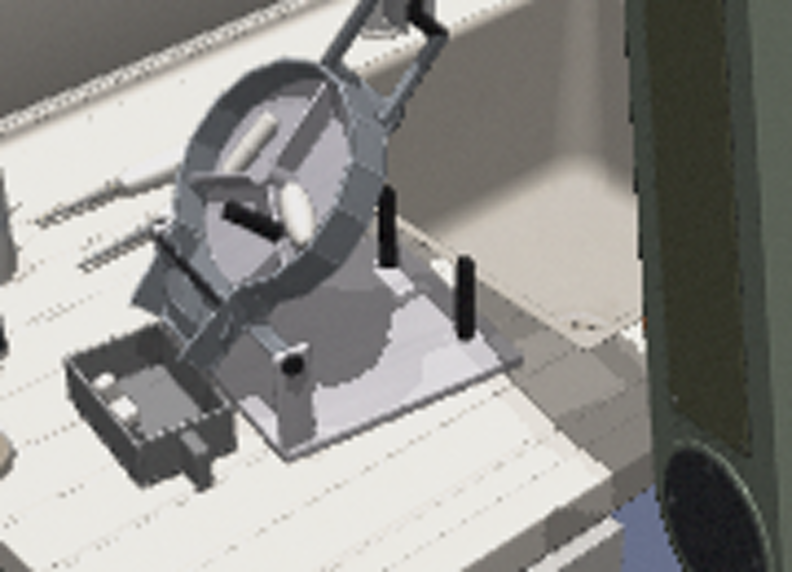

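The cross is in the tray at (115,395), and the plain and oval bars are still in the carousel. I'll lower by the reverse arc.

Request:
move_arm(increments=[[[0,0.99,0.88],[0,0,0],-1],[[0,0.95,0.93],[0,0,0],-1],[[0,0.9,0.97],[0,0,0],-1],[[0,0.85,1.02],[0,0,0],-1],[[0,0.8,1.06],[0,0,0],-1]])

```text
t: 17.02
ee_pos: [0.5823, -0.0731, 0.2508]
ee_rot: [0.001, 0.998, -0.067, 0.002]
wrist_force: [6.0, -2.4, 0.8]
opening: 0.0133
grip_force: 25.0
```

Request:
move_arm(increments=[[[0,0.75,1.1],[0,0,0],-1],[[0,0.69,1.13],[0,0,0],-1],[[0,0.63,1.16],[0,0,0],-1],[[0,0.57,1.19],[0,0,0],-1],[[0,0.51,1.22],[0,0,0],-1]])

```text
t: 17.43
ee_pos: [0.5768, -0.1029, 0.1913]
ee_rot: [-0.0, 0.998, -0.067, -0.0]
wrist_force: [4.6, 0.0, -1.5]
opening: 0.0133
grip_force: 25.0
```

Request:
move_arm(increments=[[[0,0.45,1.25],[0,0,0],-1],[[0,0.39,1.27],[0,0,0],-1],[[0,0.33,1.28],[0,0,0],-1],[[0,0.26,1.3],[0,0,0],-1],[[0,0.2,1.31],[0,0,0],-1]])

```text
t: 17.85
ee_pos: [0.5745, -0.1175, 0.1269]
ee_rot: [-0.001, 0.998, -0.067, -0.001]
wrist_force: [3.8, 4.2, -2.1]
opening: 0.0136
grip_force: 25.0
```

Request:
move_arm(increments=[[[0,0.1,0.9],[0,0,0],-1],[[0,0.06,0.9],[0,0,0],-1],[[0,0.03,0.5],[0,0,0],-1],[[0,0,0.34],[0,0,0],-1],[[0,0,0],[0,0,0],-1]])

```text
t: 18.27
ee_pos: [0.5758, -0.1188, 0.1058]
ee_rot: [-0.001, 0.998, -0.066, 0.001]
wrist_force: [-2.6, 7.4, 17.6]
opening: 0.0132
grip_force: 25.0
```

```bash
python3 where.py
```

```text
t 18.27 TCP disp mm [162.4   0.8 105.8] turn to std (tool rv) [-0.0027 -0.0016  0.0005] F [-7.  -3.6 17.6] open 0.0132 grip 25.0 q [-0.35  0.36  1.62  0.    1.16  1.35]
```

On its stop (17 N upwards), so I'll release slowly and retreat.

Request:
move_arm(increments=[[[0,0,-0.1],[0,0,0],-1],[[0,0,0],[0,0,0],-0.3],[[0,0,0],[0,0,0],0],[[0,0,0],[0,0,0],0],[[0,0,0],[0,0,0],0]])

```text
t: 18.68
ee_pos: [0.5735, -0.1208, 0.1021]
ee_rot: [0.0, 0.998, -0.066, -0.001]
wrist_force: [-0.4, 0.3, -1.7]
opening: 0.0365
grip_force: 0.0
```

Request:
move_arm(increments=[[[0,0,-1],[0,0,0],0],[[0,0,-2.5],[0,0,0],0],[[0,0,-3],[0,0,0],0],[[0,0,-3],[0,0,0],0],[[0,0,-3],[0,0,0],0]])

```text
t: 19.1
ee_pos: [0.5741, -0.1208, 0.2296]
ee_rot: [0.0, 0.998, -0.067, -0.001]
wrist_force: [0.4, 0.1, 0.0]
opening: 0.0469
grip_force: 0.0
```

Request:
move_arm(increments=[[[0,3,0],[0,0,0],0],[[0,3,0],[0,0,0],0],[[0,0,0],[0,0,0],0],[[0,0,0],[0,0,0],0],[[0,0,0],[0,0,0],0]])

```text
t: 19.52
ee_pos: [0.5663, -0.1799, 0.228]
ee_rot: [-0.0, 0.998, -0.067, -0.0]
wrist_force: [-0.3, -0.3, 0.2]
opening: 0.0474
grip_force: 0.0
```

```bash
python3 where.py
python3 - <<'E'
from cell import imaging
import cv2,numpy as np
a=imaging.camera("top")["image"][115:215,125:275,::-1]; b=imaging.camera("scene")["image"][160:260,150:300,::-1]
cv2.imwrite("pics/f.png",np.hstack([cv2.resize(i,(400,267),interpolation=cv2.INTER_CUBIC) for i in(a,b)]))
E
```

```text
t 19.52 TCP disp mm [224.3  -0.6 228. ] turn to std (tool rv) [-0.0007  0.0009 -0.0013] F [ 0.3 -0.3  0.2] open 0.0474 grip 0.0 q [-0.45  0.25  1.49  0.    1.4   1.25]
```

View pics/f.png

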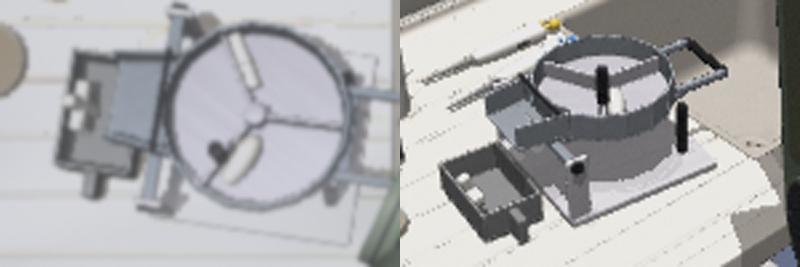

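The final picture shows the cross in the tray, leaning against its outer wall at (78,100). The plain (243,60) and oval (238,160) bars are in the carousel, the cradle is level, and the robot is clear. I'll hand it in.

```bash
python3 -c "
from cell import r
print(r.job_done())"
```

```text
the job is handed in; nothing more can be done
None
```

I handed the job in at about 19.5 s; no verdict came back. In the last images the cross is in the flat tray, leaning on its outer wall, the other two bars are in the level carousel, and the arm is clear. The arm stayed away from the tape roll and screwdriver, though neither was in those last images.

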